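# Switch the bead feeder to its other chute

### The arm

A 6-joint arm with a two-finger parallel gripper is mounted at the origin on the work surface. World frame = base frame: x ahead of the robot, y to its left, z up, the work surface at z = 0. Lengths are in mm, angles in rad, forces in N, time in s.
With the tool pointing down it reaches from about 300 to 775 mm from the base axis. Payload 14.6 kg.
Tool frame: the origin (TCP) lies between the finger pads; the fingertips stand 25 mm ahead of it and the grasp point (between the pads) lies 6 mm ahead of it; z points along the fingers, y is the line along which they close (so a half turn about z gives the same grasp; the last joint's range is limited). The gripper opens to 94 mm and grips with 3 to 60 N. Pads are 16 mm wide; open, the fingers measure 119 mm over their backs; the gripper's body (75 mm by 177 mm) begins 78 mm behind the grasp point.
Start: joints at [1.114, 0.3, 1.521, -0, 1.321, -0.067], TCP at [208.998, 508.733, 230.446] pointing down, gripper open.
Joint ranges: [-3.03, 3.03], [-0.79, 2.21], [0.23, 2.52], [-1.04, 4.18], [0, 3.07], [-2.55, 2.55]. Speed limits (rad/s): [2.22, 2.22, 2.57, 3.14, 3.14, 3.14].

### API

Orientations are given as [roll, pitch, yaw] about the fixed x, y, z axes, in that order (R = Rz(yaw) Ry(pitch) Rx(roll)).
In Python, from cell import manip gives the robot as it stands. The module is installed in compiled form; this text tells all that it offers.
- The arm moves only by the tool step_arm, never from a script. Its argument "series" is one flat list of numbers, 5 for each row, row after row: the shift along the world's x, y, z in mm, then the turn about the world's z in rad, then the closure, from 0 (fully open) to 1 (shut). In form: [dx, dy, dz, spin, jaw, dx, dy, dz, spin, jaw, ...]. A call has 1 to 20 rows; each row shifts and turns the commanded pose from where the row before left it; what a row does not reach is not made up. A row lasts 1/8 s, in which the tool goes at most 62.5 mm and 10.7 degrees, less where a joint would pass 70% of its speed; a pose out of reach is approached as far as the arm can. A call is refused whole if a number of a shift passes 62.5 or a number of a turn 0.188, either way. A call with a gripper value outside its range is refused whole. The fingers move at their own pace and stop on an object; "squeeze" is the grip in N (left out, the last holds). Time passes only in rows, so rows that do not move let the fingers close. It gives the time, the measured TCP pose, the force, the opening and the grip force at its end, in the units of the state.
- manip.read_state(): the state, without advancing time (a new reading comes with each control period).
- manip.camera(name): name is "side" or "top" or "wrist"; returns (picture, depth): 400x640x3 uint8, blue, green, red; 400x640 float32, mm along the optical axis (not along the pixel's ray), 0 where there is no reading.
- manip.camera_info(name): a dict with "fovy" (degrees; the focal length in pixels is half the picture's height over the tangent of half this angle, whatever the lens; pixels are square), "cx", "cy" (the principal point, pixels), "eye" and "orientation" of the camera in the world. Camera axes: x right, y down, z forward; pixel columns grow to the right and rows downward; lengths in mm; the calibration is good to about 2 mm. A picture is of the moment at which its call begins: read the wrist's pose just before it. camera_info takes no time and is no camera call; for the wrist camera it gives the pose at the moment of the call.
- manip.sign_off(): hands the job in; it is judged then, once.
The state is a dict: "clock": time; "joints": joint angles; "qd": joint speeds; "effort": joint torques, N m; "eef_pos": TCP position; "eef_rot": TCP orientation; "wrist_force": force on the tool from outside, world axes, zero at the start; "moment": the same for the moment, N m; "finger_gap": finger opening in mm; "finger_force": force on a finger pad.
Only numpy, scipy, OpenCV 4.12 (cv2) and the standard library are available. Lean on these libraries where they do the work, as an engineer would, in place of code of your own. Each camera call takes 0.05 s, during which the arm holds its last target. There are 200 camera calls.

### The job

The bead feeder is set to fill the tub on the side to which its seesaw leans; switch it to the other tub. Press the raised end of the seesaw down so that it rocks over to its other stop, then push the feed shutter fully in so that the four waiting beads run by themselves down the other chute into the other tub. Only press and push: pick nothing up, do not touch the beads, and leave the tubs and the things around the feeder where they are.

Things in the scene. Friction and masses are not known exactly. Their poses are not given: they have to be found in the camera images.
- feeder: Plywood bead feeder fixed to the table, T-shaped base 370 x 330 x 12 mm. Origin on the table top below the seesaw's axle. x points away from the robot up the feed chute, y left, z up; turned by up to 0.27 rad. The feed chute (44 mm wide, at y = 0, floor 162 mm high at the seesaw, rising 0.15 rad) meets the seesaw's middle; its shutter guides reach 220 mm high. Outlet chutes lead left and right to the tubs.
- seesaw (a joint): Tilt of the seesaw: aluminium trough 220 mm long (feeder y), 74 wide, axle along feeder x, 110 mm above the table, 22 mm below its floor. +0.30 rad: left end up, beads run to the right tub; -0.30: right end up, beads run to the left tub. Top-heavy, 0.3 kg, turns freely: pressed past level (0) it falls on to the other stop by itself and stays; under 2 N tips it.
- seesaw_tab_left (a point): Centre of the top of the left press tab, a flat plywood plate 50 mm (feeder x) by 44 mm (y), 4 mm thick, on the seesaw's side toward the robot, at its left end (64 mm toward the robot from the axle's middle, 85 mm left). Raised, it is about 160 mm above the table; lowered, 110 mm. The trough's wall beside it rises 20 mm above it.
- seesaw_tab_right (a point): The same for the right press tab, at the seesaw's right end.
- shutter (a joint): Slide of the feed shutter, m. 0 to 0.005: shut, its steel blade stands across the feed chute and holds the beads. 0.045: fully in, at its stop, the chute is open. It slides toward feeder +y (left) with about 1.2 N of friction and stays where it is left.
- shutter_pad (a point): Centre of the outer (right) face of the shutter's upright plywood push plate, 36 mm (feeder x) by 50 mm high, 6 mm thick, lower edge free in the air 25 mm below this point. Shut, it is 86 mm right (feeder -y) of the feed chute's middle, 85 mm beyond the axle's middle, about 195 mm above the table. Push it 45 mm toward the chute (feeder +y).
- bead1: Waiting raw wooden bead, a ball 30 mm in diameter, 12 g; origin at its centre. Lies in the feed chute behind the shutter (the one nearest the shutter).
- bead2: Waiting raw wooden bead, a ball 30 mm in diameter, 12 g; origin at its centre. Lies in the feed chute behind the shutter.
- bead3: Waiting raw wooden bead, a ball 30 mm in diameter, 12 g; origin at its centre. Lies in the feed chute behind the shutter.
- bead4: Waiting raw wooden bead, a ball 30 mm in diameter, 12 g; origin at its centre. Lies in the feed chute behind the shutter.
- tub_left: Open white plastic tub, 140 (feeder x) x 130 (y) x 50 mm high, walls 3 mm, 350 g, under the left outlet chute. Origin at the centre of its underside.
- tub_right: The same tub under the right outlet chute.
- beaker: Bystander: empty glass beaker, 66 mm across, 90 mm high. Origin at the centre of its underside.
- tape: Bystander: roll of tape lying flat, 90 mm across, 25 mm high. Origin at the centre of its underside.
- jar: Bystander: amber glass jar with steel lid, 64 mm across, 85 mm high. Origin at the centre of its underside.
- printing_block: Bystander: wooden printing block 70 x 50 x 22 mm with a grip 30 mm high on top. Origin at the centre of its underside.
- copper_stamp: Bystander: copper batik stamp 75 x 55 x 12 mm with a wire handle up to 54 mm high, standing left of the feed chute. Origin at the centre of its underside.
- brush: Bystander: paint brush 190 mm long lying in front of the feeder, along its own x. Origin near its middle, on the table.
There are look-alikes about, which are no part of the job. Leave any blue or green look-alike of the bead3 alone.

How it is judged:
By the outcome, as a careful person would: the job done as asked, in the order asked, and still so for the second after the job is handed in, with the robot touching nothing.
It also fails if it takes over 38 s, if anything falls off the work surface, if the arm or the gripper's body presses on something with over 40 N, if the wrist force passes 120 N, or if a joint passes its speed limit or range.

## Working session

There is one attempt and no reset: what is moved stays moved. The work goes in short steps, Python scripts to look and compute and a tool call to move; the robot and the scene stay as the last step left them, time stands still between calls to the robot, and variables do not carry over. Pictures are saved under pics/ and viewed, at most 10 in all, crops included, and the job is handed in when it is done.

Besides the shell and the picture viewer there is one more tool, called after "Call:" as name(argument=value, ...), one argument or row to a line, values as JSON. step_arm: Moves the arm, as the interface text tells. Its arguments: {"type":"object","properties":{"series":{"type":"array"},"squeeze":{"type":"number"}},"required":["series"]}

```bash
mkdir -p pics
cat > h.py <<'E'
import numpy as np, cv2
from cell import manip
def snap(n):
    i=manip.camera_info(n); p,d=manip.camera(n); return i,p,d
def K(i): return 200/np.tan(np.radians(i["fovy"])/2)
def R(i):
    o=np.array(i["orientation"],float)
    if o.shape==(3,3): return o
    r,p,y=o; c,s=np.cos,np.sin
    return np.array([[c(y),-s(y),0],[s(y),c(y),0],[0,0,1]])@np.array([[c(p),0,s(p)],[0,1,0],[-s(p),0,c(p)]])@np.array([[1,0,0],[0,c(r),-s(r)],[0,s(r),c(r)]])
def cloud(i,d):
    v,u=np.mgrid[:400,:640]; f=K(i)
    c=np.stack([(u-i["cx"])/f*d,(v-i["cy"])/f*d,d],-1)
    return c@R(i).T+np.array(i["eye"])
E
python3 - <<'E'
from h import *
print(manip.read_state())
for n in("top","side"):
    i,p,d=snap(n); print(n,i); cv2.imwrite(f"pics/{n}0.png",p); np.savez(f"{n}0.npz",p=p,d=d,c=cloud(i,d))
E
```

```text
{'clock': 0.0, 'joints': array([ 1.11438323e+00,  3.00457626e-01,  1.52158509e+00,  2.05317973e-05,
        1.32066828e+00, -6.66240160e-02]), 'qd': array([ 0.00101601,  0.00151503, -0.00073618,  0.00090794,  0.0007301 ,
        0.00094656]), 'effort': array([ 7.18386782e-04, -5.31809235e+01, -3.52739024e+01,  7.09018763e-02,
        2.43633776e-02, -1.20955106e-04]), 'eef_pos': array([208.90608752, 508.53481656, 229.89200056]), 'eef_rot': array([-3.14047811e+00, -9.42967628e-05,  2.75179842e+00]), 'wrist_force': array([-0.70377476,  0.069504  ,  0.32247581]), 'moment': array([0.04726397, 0.01082373, 0.05677306]), 'finger_force': 0.0, 'finger_gap': 94.19136729044311}
top {'fovy': 56.67000463369088, 'cx': 319.3918284822263, 'cy': 204.60378992524093, 'eye': array([ 447.17988563,   27.51171955, 1055.48839359]), 'orientation': array([-3.00694889,  0.00865772, -1.58050941])}
side {'fovy': 56.64731231640436, 'cx': 317.08268234256974, 'cy': 202.3096467967971, 'eye': array([318.11570484, 561.89383592, 600.95080401]), 'orientation': array([-2.22477578e+00,  2.11648578e-03, -2.73821637e+00])}
```

View pics/top0.png

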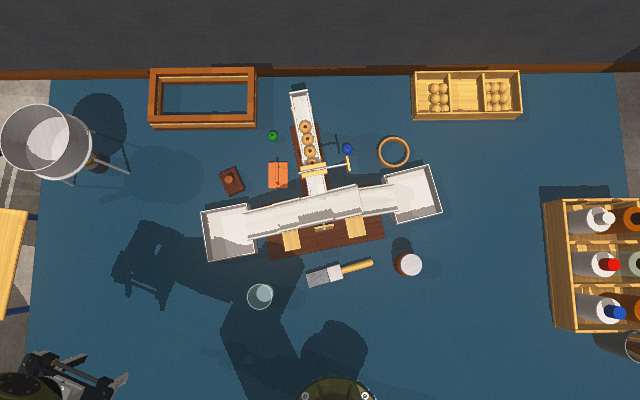

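View pics/side0.png

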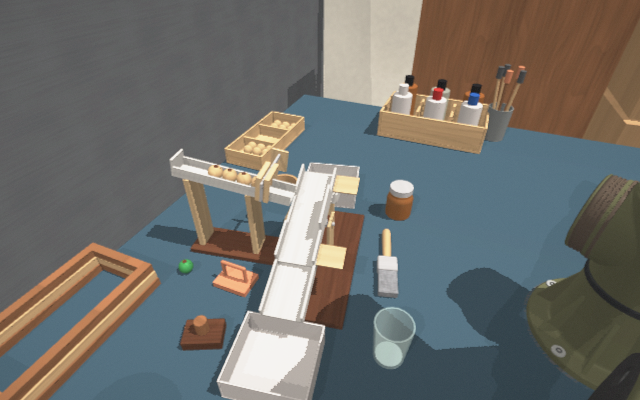

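The top view shows the left tab at (291,239), the right tab at (355,227), the shutter push plate at (348,163), beads at (306–311,127–153), and the blue (347,148) and green (272,135) look-alikes. In the side view the tabs are at (330,257) and (346,185). Next I'll measure these points.

Run:
```python
from h import *
z=np.load("top0.npz"); p,d,c=z["p"],z["d"],z["c"]
for n,(u,v) in dict(tabL=(291,239),tabR=(355,227),pad=(348,163),padtop=(347,159),padb=(349,167),rod=(335,168),ch1=(301,96),ch2=(318,190),guide=(312,170),blue=(347,148),b1=(310,152),b2=(308,140),b3=(306,127),jar=(409,264),tape=(381,150),base=(330,240)).items():
    print(n,c[v,u].round(), p[v,u])
hsv=cv2.cvtColor(p,cv2.COLOR_BGR2HSV)
m=((hsv[...,0]>12)&(hsv[...,0]<28)&(hsv[...,1]>60)&(hsv[...,2]>120)).astype(np.uint8)
n,l,s,ce=cv2.connectedComponentsWithStats(m)
for k in range(1,n):
    if s[k,4]>15 and 250<ce[k,0]<400 and 110<ce[k,1]<280:
        q=c[l==k]; print(s[k],ce[k].round(1),np.median(q,0).round(1),np.percentile(q[:,2],[5,95]).round())
s_=np.load("side0.npz");c2=s_["c"]
for n,(u,v) in dict(tabL=(330,257),tabR=(346,185),guide=(262,185)).items(): print(n,c2[v,u].round())
cv2.imwrite("pics/crop1.png",np.hstack([cv2.resize(p[120:260,250:390],(400,400)),cv2.resize(s_["p"][140:280,220:360],(400,400))]))
```

```text
tabL [488. 107. 113.] [118 190 234]
tabR [513. -51. 163.] [113 187 231]
pad [656. -33. 221.] [136 221 253]
padtop [665. -31. 223.] [129 216 252]
padb [648. -36. 217.] [120 198 245]
rod [699. -11.  -7.] [71 63 50]
ch1 [830.  76. 199.] [209 220 232]
ch2 [604.  37. 163.] [230 236 243]
guide [643.  50. 213.] [126 124 128]
blue [747. -45.  33.] [ 16  55 112]
b1 [688.  55. 205.] [ 72 134 197]
b2 [716.  59. 210.] [ 71 129 194]
b3 [746.  63. 215.] [ 42  66 116]
jar [ 422. -195.   85.] [201 207 215]
tape [ 749. -146.    1.] [106  83  50]
base [488.   6.  10.] [45 61 95]
[299 121  28  51 544] [308.9 147.9] [695.9  58.8 206.9] [191. 222.]
[378 137  32  31 274] [393.3 151.2] [ 740.5 -177.1   24.1] [ 9. 28.]
[345 156   6  16  46] [347.7 163.4] [655.1 -33.2 219.8] [210. 223.]
[301 169  27  10 135] [313.8 173. ] [634.9  45.4 217.9] [179. 221.]
[344 215  23  24 389] [355.1 226.2] [515.1 -51.5 160.4] [152. 167.]
[314 223  20   9  94] [323.5 227.2] [518.8  25.8 119. ] [ 24. 124.]
[280 229  21  23 334] [290.8 239.9] [485.5 107.6 110.1] [103. 116.]
[341 259  33  15 219] [356.9 266. ] [415.8 -67.   18.7] [13. 22.]
tabL [486. 112. 106.]
tabR [514. -48. 158.]
guide [634.  84. 210.]
```

View pics/crop1.png

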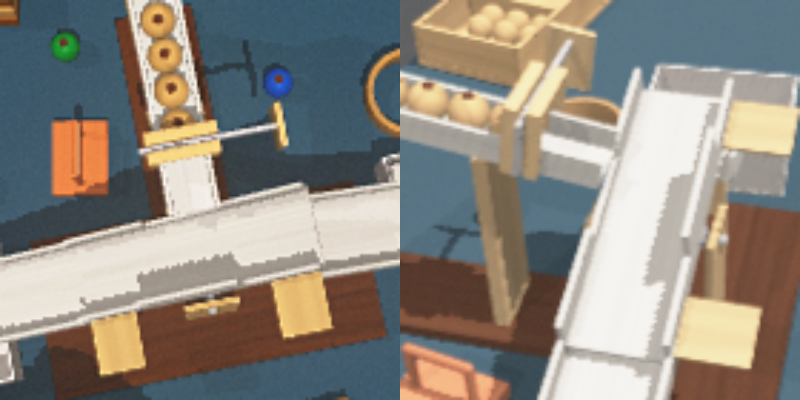

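The right end is raised (tab z≈160 against 110), so I press the right tab. Candidates were the right tab (355,227) and the left tab (291,239); the right one is the raised one. For the pad, the plate at (348,163) is the one on the rod, and the blue ball at (347,148) is not it. Feeder yaw comes out at about 0.183.

Call:
step_arm(
  series=[15,-28,15,0.029,1,15,-28,15,0.029,1,15,-28,15,0.029,1,15,-28,15,0.029,1,15,-28,0,0.029,1,15,-28,0,0.029,1,15,-28,0,0.029,1,15,-28,0,0.029,1,15,-28,0,0.029,1,15,-28,0,0.029,1,15,-28,0,0.029,1,15,-28,0,0.029,1,15,-28,0,0.029,1,15,-28,0,0.029,1,15,-28,0,0.029,1,15,-28,0,0.029,1,15,-28,0,0.029,1,15,-28,0,0.029,1,15,-28,0,0.029,1,15,-28,0,0.029,1],
  squeeze=10,
)

```text
clock: 2.6
eef_pos: [509.3, -52.2, 290.2]
eef_rot: [3.141, -0.0, -2.95]
wrist_force: [0.2, -0.5, -0.3]
finger_gap: 0.6
finger_force: 0.0
```

Call:
step_arm(
  series=[0,0,-20,0,1,0,0,-20,0,1,0,0,-20,0,1,0,0,-20,0,1,0,0,0,0,1],
)

```text
clock: 3.22
eef_pos: [508.4, -51.2, 209.2]
eef_rot: [3.141, -0.003, -2.951]
wrist_force: [0.2, -0.6, 0.1]
finger_gap: 0.4
finger_force: 0.0
```

Run:
```python
from h import *
i,p,d=snap("side"); i2,w,d2=snap("wrist")
cv2.imwrite("pics/c2.png",np.hstack([cv2.resize(p[100:300,200:400],(400,400)),cv2.resize(w,(400,250))[:250] if 0 else cv2.copyMakeBorder(cv2.resize(w,(400,250)),0,150,0,0,0)]))
print(manip.read_state()["eef_pos"])
```

```text
[509.16964956 -51.30058166 211.002847  ]
```

View pics/c2.png

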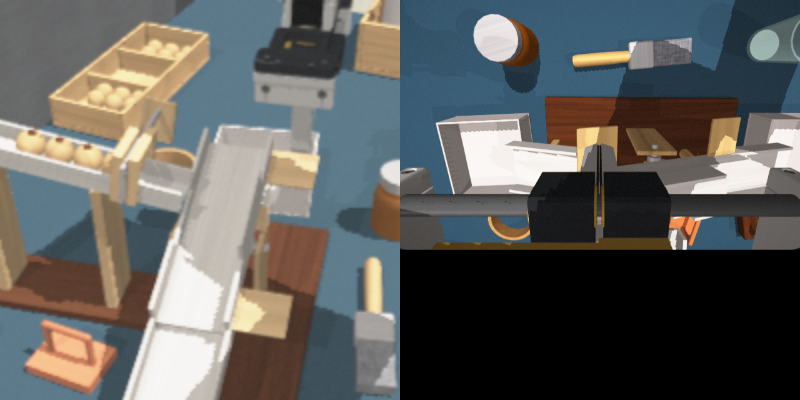

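Closed fingertips stand just over the raised right tab at (293,165) in the side crop. Now I press.

Call:
step_arm(
  series=[0,0,-8,0,1,0,0,-8,0,1,0,0,-8,0,1,0,0,-8,0,1,0,0,-8,0,1,0,0,-8,0,1,0,0,-8,0,1,0,0,-8,0,1,0,0,-5,0,1,0,0,0,0,1,0,0,0,0,1],
)

```text
clock: 4.7
eef_pos: [509.0, -51.3, 141.5]
eef_rot: [-3.142, 0.0, -2.951]
wrist_force: [0.5, 0.3, 0.5]
finger_gap: 0.4
finger_force: 0.0
```

Run:
```python
from h import *
i,p,d=snap("top"); c=cloud(i,d)
h=cv2.cvtColor(p,cv2.COLOR_BGR2HSV)
m=((h[...,0]>12)&(h[...,0]<28)&(h[...,1]>60)&(h[...,2]>100)).astype(np.uint8)
n,l,s,ce=cv2.connectedComponentsWithStats(m)
for k in range(1,n):
    if s[k,4]>15 and 270<ce[k,0]<375 and 150<ce[k,1]<250: print(s[k],ce[k].round(),np.median(c[l==k],0).round(1))
```

```text
[344 155   7  17  58] [347. 163.] [657.7 -31.8 219.3]
[301 169  26  10 133] [313. 173.] [634.6  47.7 218.3]
[335 205  11  29  93] [340. 220.] [502.9  -2.9 437.5]
[348 207  11   9  29] [352. 212.] [519.3 -23.7 422.8]
[363 211   8   7  19] [367. 213.] [517.5 -50.9 422.6]
[284 227  22  23 380] [295. 238.] [488.1  93.7 160.4]
```

The left tab is now at z≈160, so the seesaw has rocked over. Next I lift and move to the right of the shutter pad.

Call:
step_arm(
  series=[0,0,25,0,1,0,0,25,0,1,0,0,25,0,1,0,0,25,0,1,0,0,25,0,1,0,0,25,0,1,26,-4,0,0,1,26,-4,0,0,1,26,-4,0,0,1,26,-4,0,0,1,26,-4,0,0,1,26,0,0,0,1,0,0,-22,0,1,0,0,-22,0,1,0,0,-22,0,1,0,0,-20,0,1,0,0,0,0,1],
)

```text
clock: 6.88
eef_pos: [664.5, -71.2, 204.1]
eef_rot: [3.141, -0.003, -2.951]
wrist_force: [0.1, -0.1, -0.0]
finger_gap: 0.7
finger_force: 0.0
```

Run:
```python
from h import *
i,p,d=snap("side"); i2,w,d2=snap("wrist")
cv2.imwrite("pics/c3.png",np.hstack([cv2.resize(p[80:280,160:360],(400,400)),cv2.copyMakeBorder(cv2.resize(w,(400,250)),0,150,0,0,0)]))
```

```text
(no output)
```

View pics/c3.png

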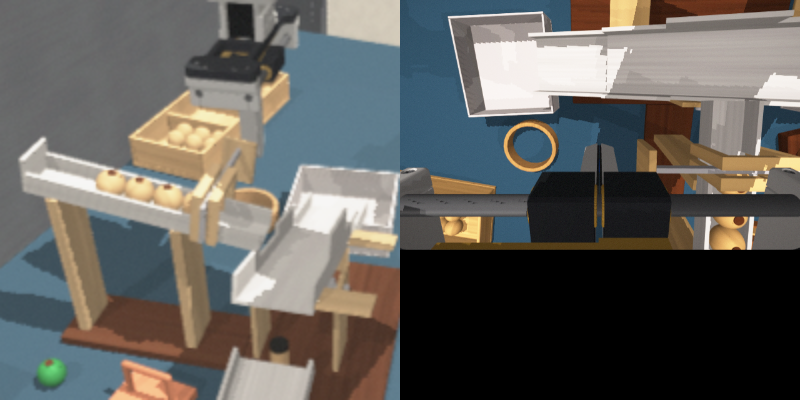

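The seesaw's left end is up. The closed fingers, wrist crop (600,160), stand just right of the push plate at (645,160) and in line with it. Now I push.

Call:
step_arm(
  series=[-1.5,7.9,0,0,1,-1.5,7.9,0,0,1,-1.5,7.9,0,0,1,-1.5,7.9,0,0,1,-1.5,7.9,0,0,1,-1.5,7.9,0,0,1,-1.5,7.9,0,0,1,-1.5,7.9,0,0,1,0,0,0,0,1],
)

```text
clock: 8.1
eef_pos: [652.8, -7.4, 205.3]
eef_rot: [3.141, -0.0, -2.951]
wrist_force: [-0.4, 0.0, -0.4]
finger_gap: 0.5
finger_force: 0.0
```

Call:
step_arm(
  series=[-0.4,2,0,0,1,-0.4,2,0,0,1,-0.4,2,0,0,1],
)

```text
clock: 8.48
eef_pos: [652.3, -5.3, 205.6]
eef_rot: [-3.136, 0.001, -2.954]
wrist_force: [6.8, -26.5, -1.5]
finger_gap: 0.9
finger_force: 13.6
```

Run:
```python
from h import *
i,p,d=snap("side"); i2,w,d2=snap("wrist")
cv2.imwrite("pics/c4.png",np.hstack([cv2.resize(p[80:280,160:360],(400,400)),cv2.copyMakeBorder(cv2.resize(w,(400,250)),0,150,0,0,0)]))
```

```text
(no output)
```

View pics/c4.png

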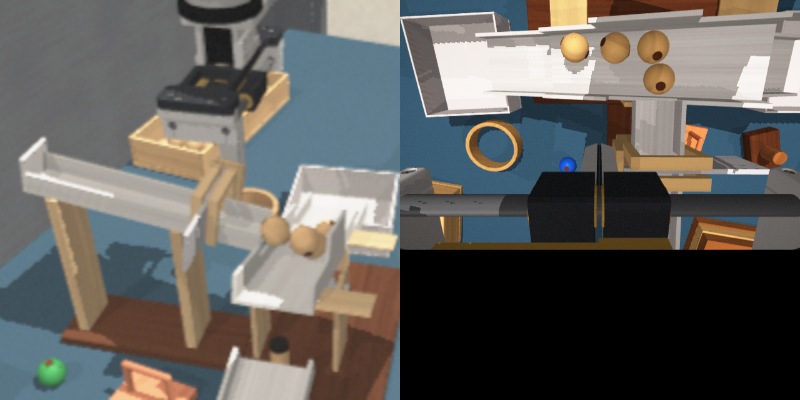

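The stop is reached at 26 N. All four beads are on the seesaw at (575–660,30–80) and running right. Now I back off and lift.

Call:
step_arm(
  series=[1.5,-8,0,0,1,3,-16,0,0,1,4,-20,0,0,1,0,0,20,0,1,0,0,25,0,1,0,0,25,0,1,0,0,25,0,1,0,0,0,0,1,0,0,0,0,1,0,0,0,0,1,0,0,0,0,1,0,0,0,0,1,0,0,0,0,1,0,0,0,0,1,0,0,0,0,1,0,0,0,0,1,0,0,0,0,1,0,0,0,0,1],
)

```text
clock: 10.82
eef_pos: [660.3, -46.1, 300.5]
eef_rot: [-3.142, 0.0, -2.951]
wrist_force: [0.2, -0.1, -0.5]
finger_gap: 0.4
finger_force: 0.0
```

Run:
```python
from h import *
i,p,d=snap("side"); i2,w,d2=snap("wrist")
cv2.imwrite("pics/c5.png",np.hstack([cv2.resize(p[80:280,160:360],(400,400)),cv2.copyMakeBorder(cv2.resize(w,(400,250)),0,150,0,0,0)]))
```

```text
(no output)
```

View pics/c5.png

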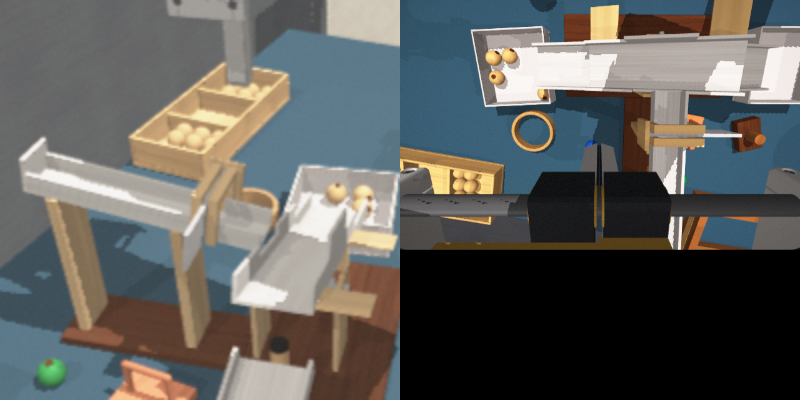

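Three beads in the right tub at (493,58), (510,56) and (496,77), the fourth at (542,93) in its near corner; the shutter is in and the robot is clear. I'll let things settle for a second, then hand in.

Call:
step_arm(
  series=[0,0,0,0,1,0,0,0,0,1,0,0,0,0,1,0,0,0,0,1,0,0,0,0,1,0,0,0,0,1,0,0,0,0,1,0,0,0,0,1],
)

```text
clock: 11.92
eef_pos: [660.3, -46.1, 300.5]
eef_rot: [-3.142, 0.0, -2.951]
wrist_force: [1.1, 0.3, 0.8]
finger_gap: 0.2
finger_force: 0.0
```

```bash
python3 -c "
from cell import manip
print(manip.sign_off())"
```

```text
the job is handed in; nothing more can be done
None
```

I rocked the seesaw over to its other stop and pushed the shutter in to its stop; all four beads ran into the right tub, and I handed the job in at about 12 s with the arm clear.

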